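# Press the mower wheel's dust cap home with the driver

## Task

Take the short round driver by its wooden handle and, with its steel nose, press the loose dust cap straight down into the hub of the mower wheel until it snaps fully home and stays down; go by feel, for every wheel seats at a different depth, and never press the cap with more than 35 N (about 3.5 kg) or it dents. Only the driver may touch the cap. Then stand the driver upright on the bench again, clear of the wheel, and leave everything else where it is.

Things in the scene. Friction and masses are not known exactly. Their poses are not given: they have to be found in the camera images.
- wheel: The mower wheel, fixed, lying flat: black tyre 184 mm across and 54 mm tall, pale plastic web and hub. Origin: centre of its underside, on the bench. Its hub stands up in the middle, 72 mm across, 65 mm tall, with an upright round bore of 47 mm.
- hub_mouth (a point): Centre of the bore's mouth, level with the hub's top, 65 mm above the bench; z up. The bore goes straight down.
- cap: The dust cap: a loose steel disc, 44 mm across, 10 mm thick, flat on top, lower edge tapering over 4 mm to 38 mm. Origin: centre of its underside; z up. It starts level in the bore's mouth, top about flush with the hub's top, on a spring plate that pushes it up (3 N at first, 4 to 6 N when home): let go before it has snapped, it comes up again. Press within 5 mm of its centre. Dents above 35 N.
- cap_top (a point): Centre of the cap's flat top, 10 mm above its origin. Pressed down, the cap wedges 3 spring balls in the bore's wall aside (up to about 13 N), slides on easily, then the balls snap in over its top edge and hold it down; 1 mm on it meets the bearing, which does not give (go under 10 mm/s); above 16 N it is surely home. Home, the top lies 14 to 36 mm below the hub's top; the depth is hidden.
- driver: The driver (pusher), loose, 0.25 kg, standing upright on its nose: below, a solid steel nose 28 mm across and 45 mm tall with a flat end; above, a wooden handle 22 mm across from 45 to 120 mm. Origin: centre of the nose's flat end; z up along the handle. The handle can be gripped from above in any yaw. The nose enters the bore with room all round (9 mm).
- driver_grip (a point): On the driver's axis, 100 mm above its flat end: a good height to grip.
- jar: Bystander: a closed glass jar with a steel lid, 56 mm across and 85 mm tall, standing. Origin: under its middle (handle tools: on the tool). Leave it.
- level: Bystander: a yellow plastic level, 230 mm long (its y), 24 mm thick and 48 mm tall, on edge. Origin: under its middle (handle tools: on the tool). Leave it.
- screwdriver: Bystander: a screwdriver with a plastic handle, lying. Origin: under its middle (handle tools: on the tool). Leave it.
- wrench: Bystander: a steel open-end wrench, lying. Origin: under its middle (handle tools: on the tool). Leave it.
- tape: Bystander: a tape measure, 65 x 34 mm and 62 mm tall. Origin: under its middle (handle tools: on the tool). Leave it.
- carton: Bystander: a small cardboard carton, 90 x 70 mm and 50 mm tall. Origin: under its middle (handle tools: on the tool). Leave it.
There are look-alikes about, which are no part of the job. Several things have the shape of the wheel; the one meant has the colours described above.

How it is judged:
By the outcome, as a careful person would: the job done as asked, in the order asked, and still so for the second after the job is handed in, with the robot touching nothing.
It also fails if it takes over 58 s, if anything falls off the work surface, if the arm or the gripper's body presses on something with over 40 N, if the wrist force passes 120 N, or if a joint passes its speed limit or range.

## Robot

A 6-joint arm with a two-finger parallel gripper is mounted at the origin on the work surface. World frame = base frame: x ahead of the robot, y to its left, z up, the work surface at z = 0. Lengths are in m, angles in rad, forces in N, time in s.
With the tool pointing down it reaches from about 0.425 to 0.95 m from the base axis. Payload 3.5 kg.
Tool frame: the origin (TCP) lies at the very end of the fingers, on their centre line; the grasp point (between the pads) lies 19 mm behind it; z points along the fingers, y is the line along which they close (so a half turn about z gives the same grasp; the last joint's range is limited). The gripper opens to 85 mm and grips with 20 to 120 N. Pads are 22 mm wide; open, the fingers measure 114 mm over their backs; the gripper's body (76 mm by 85 mm) begins 54 mm behind the grasp point. The pads swing forward as they close: fully open they stand 13 mm farther back than shut.
Start: joints at [1.093, 0.286, 1.577, -0, 1.279, -0.15], TCP at [0.217, 0.639, 0.231] pointing down, gripper open.
Joint ranges: [-2.77, 2.77], [-0.9, 2.22], [0.21, 2.48], [-1.53, 4.67], [0.24, 2.81], [-2.84, 2.84]. Speed limits (rad/s): [2.79, 2.79, 3.14, 3.14, 3.14, 3.14].

## Interface

Orientations are given as a rotation vector (axis times angle).
In Python, from cell import * gives the robot as it stands.
- The arm moves only by the tool step_arm, never from a script. Its argument "moves" is one flat list of numbers, 7 for each row, row after row: the turn, a rotation vector about the world's x, y, z in rad, then the shift along the world's x, y, z in units of 25 mm (1.0 is 25 mm), then the finger opening in mm, from 0 to 85.4. A call has 1 to 20 rows; each row shifts and turns the commanded pose from where the row before left it; what a row does not reach is not made up. A row lasts 1/10 s, in which the tool goes at most 50 mm and 8.59 degrees, less where a joint would pass 70% of its speed; a pose out of reach is approached as far as the arm can. A call is refused whole if a number of a shift passes 1 or a number of a turn 0.15, either way. A call with a gripper value outside its range is refused whole. The fingers move at their own pace and stop on an object; "grip_force" is the grip in N (left out, the last holds). Time passes only in rows, so rows that do not move let the fingers close. It gives the time, the measured TCP pose, the force, the opening and the grip force at its end, in the units of the state.
- observe(): the state, without advancing time (a new reading comes with each control period).
- read_camera(name): name is "side" or "top"; returns (picture, depth): 480x640x3 uint8, red, green, blue; 480x640 float32, m along the optical axis (not along the pixel's ray), 0 where there is no reading.
- camera_model(name): a dict with "camera_matrix" (3x3 intrinsics, pixels), "origin" and "orientation" of the camera in the world. Camera axes: x right, y down, z forward; pixel columns grow to the right and rows downward; lengths in m; the calibration is good to about 2 mm. A picture is of the moment at which its call begins. camera_model takes no time and is no camera call.
- hand_in(): hands the job in; it is judged then, once.
The state is a dict: "clock": time; "q": joint angles; "dq": joint speeds; "tau": joint torques, N m; "eef_pos": TCP position; "ee_rot": TCP orientation; "ft_force": force on the tool from outside, world axes, zero at the start; "moment": the same for the moment, N m; "gripper_width": finger opening in m; "grip_force": force on a finger pad.
Only numpy, scipy, OpenCV 4.12 (cv2) and the standard library are available. Lean on these libraries where they do the work, as an engineer would, in place of code of your own. Each camera call takes 0.05 s, during which the arm holds its last target. There are 200 camera calls.

## Working session

There is one attempt and no reset: what is moved stays moved. The work goes in short steps, Python scripts to look and compute and a tool call to move; the robot and the scene stay as the last step left them, time stands still between calls to the robot, and variables do not carry over. Pictures are saved under pics/ and viewed, at most 10 in all, crops included, and the job is handed in when it is done.

Besides the shell and the picture viewer there is one more tool, called after "Call:" in YAML: its name, and indented under it one key for each argument. step_arm: Moves the arm, as the interface text tells. Its arguments: {"type":"object","properties":{"moves":{"type":"array"},"grip_force":{"type":"number"}},"required":["moves"]}

```bash
mkdir -p pics; cat > h.py <<'E'
from cell import *
import numpy as np, cv2
from scipy.spatial.transform import Rotation as R
def rot(o):
    o=np.array(o,float)
    return o if o.shape==(3,3) else (R.from_rotvec(o).as_matrix() if o.size==3 else R.from_quat(o).as_matrix())
def snap(n):
    p,d=read_camera(n); np.savez('last_'+n,p=p,d=d); return p,d
def load(n):
    f=np.load('last_'+n+'.npz'); return f['p'],f['d']
def cloud(n,d):
    m=camera_model(n);K=np.array(m['camera_matrix'])
    v,u=np.mgrid[:480,:640]
    c=np.stack([(u-K[0,2])/K[0,0]*d,(v-K[1,2])/K[1,1]*d,d],-1)
    return c@rot(m['orientation']).T+np.array(m['origin'])
def save(n,p): cv2.imwrite('pics/'+n,p[...,::-1])
E
python3 - <<'E'
from h import *
for n in('top','side'):
    p,d=snap(n);save(n+'1.png',p);print(camera_model(n))
print(observe())
E
```

```text
{'camera_matrix': array([[561.89520018,   0.        , 321.96534094],
       [  0.        , 561.89520018, 240.09994465],
       [  0.        ,   0.        ,   1.        ]]), 'origin': array([0.31197906, 0.03035667, 1.30372782]), 'orientation': array([-2.04323518,  2.18575407, -0.21626936])}
{'camera_matrix': array([[497.97459667,   0.        , 318.54503016],
       [  0.        , 497.97459667, 242.36915653],
       [  0.        ,   0.        ,   1.        ]]), 'origin': array([0.32667683, 0.80137362, 0.98955387]), 'orientation': array([-0.38494934,  2.80623021, -1.08728698])}
{'clock': 0.1, 'q': array([ 1.09303909e+00,  2.87158291e-01,  1.57803829e+00,  6.95913890e-06,
        1.27860027e+00, -1.49962743e-01]), 'dq': array([ 0.00041094, -0.0011384 , -0.00421328, -0.00035099,  0.00087039,
        0.0007335 ]), 'tau': array([ 5.46423144e-04, -4.07294047e+01, -2.93701243e+01, -1.41231726e-04,
        3.37787184e-03, -7.70555545e-06]), 'eef_pos': array([0.21698911, 0.63854144, 0.23002718]), 'ee_rot': array([-0.51248703, -3.09881195,  0.00328926]), 'ft_force': array([0.29081782, 0.41424795, 0.63188501]), 'moment': array([-0.01893524,  0.02297836, -0.00239694]), 'grip_force': 0.0, 'gripper_width': 0.08543027818794413}
```

View pics/top1.png

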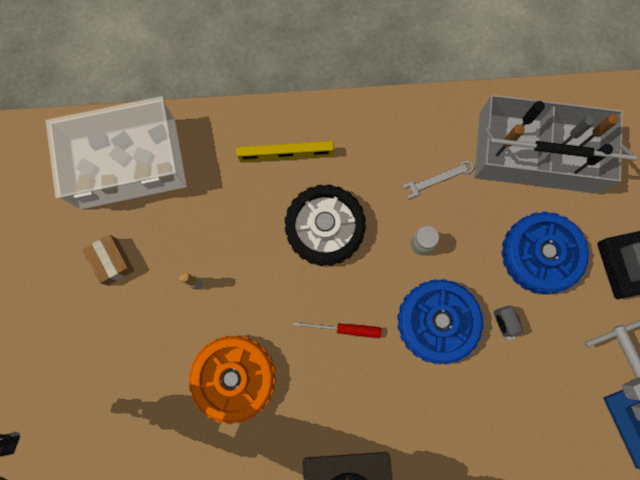

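View pics/side1.png

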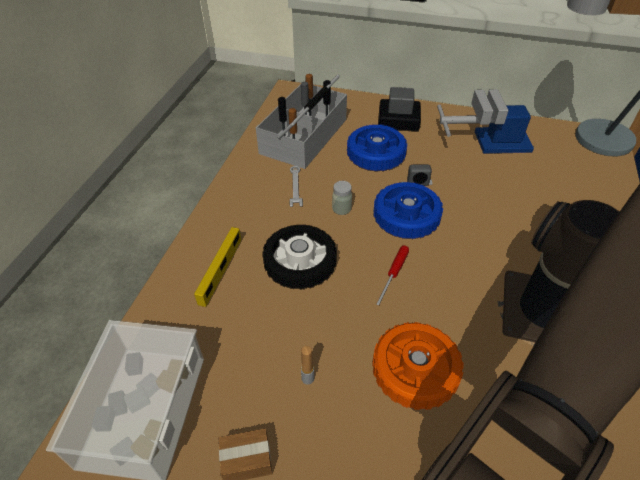

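Wheel-shaped things in the top picture: black with pale web (325,224), orange (232,379), blue (441,321) and blue (546,252). Only the black one fits the description. The driver stands at top (190,281) and side (307,365). I'll confirm in an enlarged crop and measure.

```bash
python3 - <<'E'
from h import *
p,d=load('top'); q,e=load('side')
a=cv2.resize(p[180:270,280:370],(400,400),interpolation=2); b=cv2.resize(p[255:305,165:215],(400,400),interpolation=2)
c=cv2.resize(q[220:292,255:345],(400,320),interpolation=2)
f=cv2.resize(q[335:395,270:345],(400,320),interpolation=2)
# (each scaled)
im=np.vstack([np.hstack([a,b])]);save('crop1.png',im)
save('crop2.png',np.hstack([c,f]))
for n,(D,wb,db) in {'top':(d,(280,180,370,270),(170,265,210,295)),'side':(e,(255,215,345,292),(290,335,325,390))}.items():
    P=cloud(n,D);ok=D>0
    def sel(bx,z0,z1):
        m=np.zeros_like(ok);m[bx[1]:bx[3],bx[0]:bx[2]]=1
        return P[m&ok&(P[...,2]>z0)&(P[...,2]<z1)]
    for nm,bx,z0,z1 in(('hub',wb,.058,.075),('drv top',db,.112,.13),('drv all',db,.01,.13),('handle',db,.05,.115)):
        s=sel(bx,z0,z1)
        if len(s)>3:
            r=cv2.minEnclosingCircle(s[:,:2].astype(np.float32))
            print(n,nm,len(s),s.mean(0).round(4),s.min(0).round(4),s.max(0).round(4),'circ',np.round(r[0],4),round(r[1],4))
    # tyre circle
    s=sel(wb,.04,.057);r=cv2.minEnclosingCircle(s[:,:2].astype(np.float32));print(n,'tyre',r,s[:,2].mean())
E
```

```text
top hub 901 [0.6079 0.0115 0.0647] [ 0.5225 -0.0728  0.058 ] [0.6922 0.0991 0.0746] circ [0.6068 0.0127] 0.0871
top drv top 88 [0.4947 0.3191 0.1196] [0.4849 0.3094 0.1122] [0.5058 0.3291 0.126 ] circ [0.4955 0.3198] 0.0114
top drv all 237 [0.4922 0.3154 0.0809] [0.4815 0.3062 0.0108] [0.5069 0.3291 0.126 ] circ [0.4945 0.3192] 0.0135
top handle 84 [0.4909 0.3136 0.082 ] [0.4845 0.308  0.0501] [0.5057 0.3246 0.1146] circ [0.4947 0.3187] 0.0112
top tyre ((0.6082115769386292, 0.011664978228509426), 0.09454578906297684) 0.05159245743740921
side hub 511 [0.6084 0.0162 0.064 ] [ 0.5603 -0.0445  0.058 ] [0.6678 0.0788 0.0697] circ [0.6149 0.0187] 0.0772
side drv top 94 [0.4957 0.3234 0.1184] [0.4861 0.3124 0.112 ] [0.5069 0.3332 0.1234] circ [0.4962 0.3228] 0.011
side drv all 396 [0.494  0.3286 0.0726] [0.4826 0.3124 0.01  ] [0.5086 0.3367 0.1234] circ [0.496 0.323] 0.0143
side handle 166 [0.4934 0.3294 0.0828] [0.484  0.32   0.0501] [0.507  0.3336 0.1149] circ [0.4955 0.3245] 0.0117
side tyre ((0.6106126308441162, 0.013250866904854774), 0.097203828394413) 0.05030493812106
```

View pics/crop1.png

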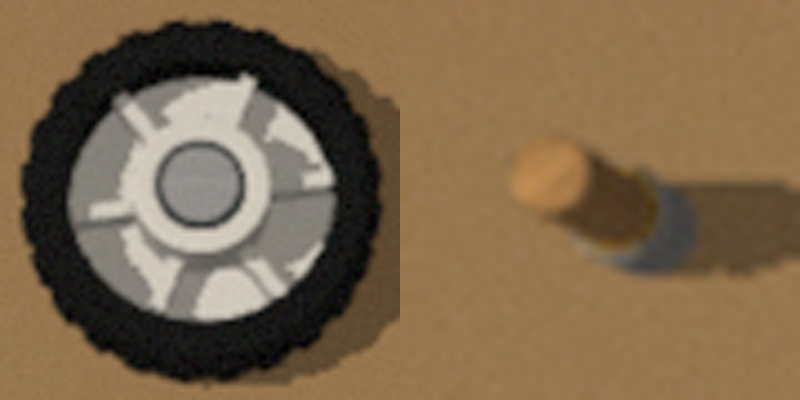

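View pics/crop2.png

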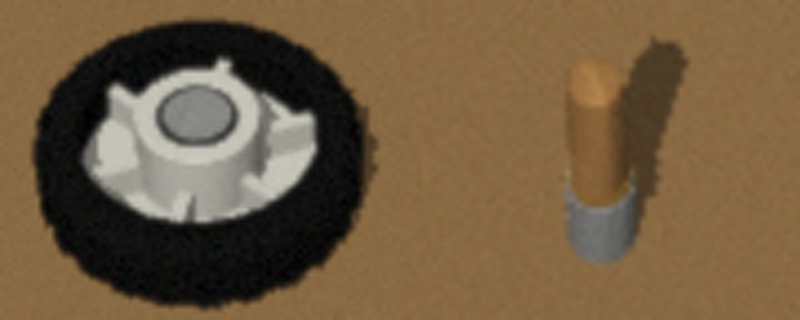

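The crop confirms it: black tyre and pale hub, with the cap at top px (324.7,221.2) and side px (299.3,245.9). The driver stands upright with its handle top at top px (190-200,275-281). Next I project these points.

```bash
python3 - <<'E'
from h import *
def proj(n,u,v,z):
    m=camera_model(n);K=np.array(m['camera_matrix']);r=rot(m['orientation'])@np.linalg.solve(K,[u,v,1]);o=np.array(m['origin'])
    return (o+r*(z-o[2])/r[2])
print('cap',proj('top',324.7-.4,221.2-.4,.065),proj('side',298.9,245.5,.065))
print('hubtop')
# driver top end: crop (550,175)-> ; side crop(593,82)
print('drv',proj('top',165+150/8-.4,255+175/8-.4,.12),proj('side',270+193*75/400-.4,335+82*60/320-.4,.12))
# color seg: driver cap disc in side/ top
P=observe();print(P['eef_pos'],R.from_rotvec(P['ee_rot']).as_matrix().round(3))
for t in [(.4955,.321),(.608,.013)]: print(((np.array(t)-P['eef_pos'][:2])/.025).round(2))
E
```

```text
cap [0.60988263 0.01158579 0.065     ] [0.60914632 0.0137046  0.065     ]
hubtop
drv [0.49568867 0.31947788 0.12      ] [0.49628988 0.3225556  0.12      ]
[0.21698911 0.63854144 0.23002718] [[-0.947  0.322 -0.001]
 [ 0.322  0.947 -0.002]
 [ 0.    -0.002 -1.   ]]
[ 11.14 -12.7 ]
[ 15.64 -25.02]
```

Call:
step_arm:
  moves: [0,0,0,0.86,-0.98,0,85,0,0,0,0.86,-0.98,0,85,0,0,0,0.86,-0.98,0,85,0,0,0,0.86,-0.98,0,85,0,0,0,0.86,-0.98,0,85,0,0,0,0.86,-0.98,0,85,0,0,0,0.86,-0.98,0,85,0,0,0,0.86,-0.98,0,85,0,0,0,0.86,-0.98,0,85,0,0,0,0.86,-0.98,0,85,0,0,0,0.86,-0.98,0,85,0,0,0,0.86,-0.98,0,85,0,0,0,0.84,-0.94,0,60,0,0,0,0,0,0,60,0,0,0,0,0,0,60]

```text
clock: 1.6
eef_pos: [0.4962, 0.3211, 0.2307]
ee_rot: [-0.515, -3.098, 0.0]
ft_force: [-1.3, -0.4, 0.2]
gripper_width: 0.06
grip_force: 0.0
```

Call:
step_arm:
  moves: [0,0,0,0,0,-0.85,60,0,0,0,0,0,-0.85,60,0,0,0,0,0,-0.85,60,0,0,0,0,0,-0.85,60,0,0,0,0,0,-0.85,60,0,0,0,0,0,-0.85,60,0,0,0,0,0,-0.85,50,0,0,0,0,0,0,40,0,0,0,0,0,0,34,0,0,0,0,0,0,34]

```text
clock: 2.6
eef_pos: [0.4969, 0.3224, 0.0841]
ee_rot: [0.511, 3.098, 0.002]
ft_force: [-0.4, 0.9, -0.6]
gripper_width: 0.0337
grip_force: 0.0
```

```bash
python3 - <<'E'
from h import *
p,d=snap('top'); q,e=snap('side');print(observe()['eef_pos'])
save('g1.png',np.hstack([cv2.resize(p[230:330,140:240],(400,400),interpolation=2),cv2.resize(q[310:410,257:357],(400,400),interpolation=2)]))
E
```

```text
[0.49713519 0.32223992 0.08430285]
```

View pics/g1.png

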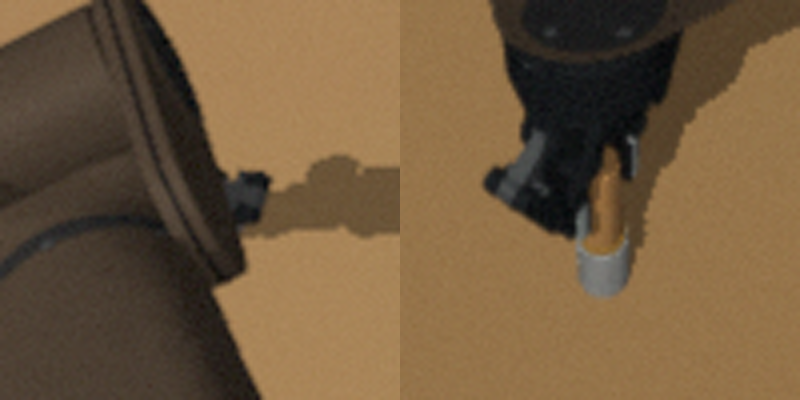

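The handle stands between the two fingers (right crop, about (607,190)). I'll close slowly.

Call:
step_arm:
  moves: [0,0,0,0,0,0,30,0,0,0,0,0,0,27,0,0,0,0,0,0,25,0,0,0,0,0,0,23,0,0,0,0,0,0,21,0,0,0,0,0,0,15,0,0,0,0,0,0,10,0,0,0,0,0,0,10]
  grip_force: 90

```text
clock: 3.5
eef_pos: [0.4964, 0.3212, 0.0829]
ee_rot: [-0.512, -3.099, 0.002]
ft_force: [-1.0, -3.4, 4.2]
gripper_width: 0.0203
grip_force: 87.8
```

Call:
step_arm:
  moves: [0,0,0,0,0,0.4,10,0,0,0,0,0,0.8,10,0,0,0,0,0,1,10,0,0,0,0,0,1,10,0,0,0,0,0,0.8,10,0,0,0,0,0,0.4,10,0,0,0,0,0,0,10,0,0,0,0,0,0,10]

```text
clock: 4.3
eef_pos: [0.4957, 0.3215, 0.1914]
ee_rot: [-0.512, -3.098, 0.001]
ft_force: [0.0, -0.4, -2.8]
gripper_width: 0.02
grip_force: 88.0
```

```bash
python3 - <<'E'
from h import *
q,e=snap('side');s=observe();print(s['eef_pos'],s['ft_force'])
P=cloud('side',e);x=s['eef_pos']
m=(e>0)&(np.hypot(P[...,0]-x[0],P[...,1]-x[1])<.03)&(P[...,2]>.05)
S=P[m];print(len(S),S[:,2].min())
for z in np.arange(.1,.19,.01):
    t=S[(S[:,2]>=z)&(S[:,2]<z+.01)]
    if len(t)>4: print(round(z,3),len(t),t.min(0)[:2].round(4),t.max(0)[:2].round(4),t.mean(0)[:2].round(4))
y,xx=np.argwhere(m).mean(0).astype(int);print(xx,y)
save('g2.png',cv2.resize(q[y-50:y+50,xx-50:xx+50],(500,500),interpolation=2))
E
```

```text
[0.49537467 0.32132789 0.19078272] [-5.23447947e-01  3.99364927e-04 -2.42986111e+00]
1795 0.10777912334622486
0.1 8 [0.4825 0.3267] [0.5011 0.3367] [0.4912 0.3329]
0.11 33 [0.4822 0.3182] [0.5056 0.3374] [0.4914 0.3319]
0.12 36 [0.4822 0.3175] [0.5053 0.3372] [0.4915 0.3318]
0.13 35 [0.482 0.319] [0.5072 0.3366] [0.4928 0.3328]
0.14 41 [0.482  0.3127] [0.507  0.3377] [0.4917 0.332 ]
0.15 61 [0.4826 0.3183] [0.5081 0.336 ] [0.4937 0.3307]
0.16 35 [0.4849 0.321 ] [0.5046 0.3345] [0.4926 0.3304]
0.17 25 [0.4855 0.3252] [0.5015 0.3343] [0.4917 0.3315]
0.18 15 [0.4855 0.3243] [0.4929 0.3328] [0.4882 0.3292]
302 274
```

View pics/g2.png

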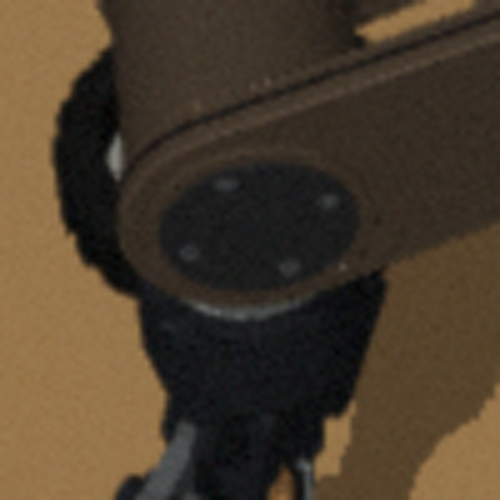

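The driver hangs vertical under the TCP, with its nose end at about z = 0.108. Now over the hub.

Call:
step_arm:
  moves: [0,0,0,0.35,-0.95,0,10,0,0,0,0.35,-0.95,0,10,0,0,0,0.35,-0.95,0,10,0,0,0,0.35,-0.95,0,10,0,0,0,0.35,-0.95,0,10,0,0,0,0.35,-0.95,0,10,0,0,0,0.35,-0.95,0,10,0,0,0,0.35,-0.95,0,10,0,0,0,0.35,-0.95,0,10,0,0,0,0.35,-0.95,0,10,0,0,0,0.35,-0.95,0,10,0,0,0,0.35,-0.95,0,10,0,0,0,0.35,-0.95,0,10,0,0,0,0,0,0,10,0,0,0,0,0,-0.5,10,0,0,0,0,0,-0.5,10,0,0,0,0,0,0,10,0,0,0,0,0,0,10]

```text
clock: 6.15
eef_pos: [0.609, 0.0138, 0.166]
ee_rot: [-0.51, -3.097, -0.0]
ft_force: [1.0, -1.0, -1.5]
gripper_width: 0.0206
grip_force: 88.3
```

```bash
python3 - <<'E'
from h import *
p,d=snap('top');q,e=snap('side')
for i in range(3):
    s=observe();print(s['eef_pos'].round(4),s['ft_force'].round(2));read_camera('side')
P=cloud('side',e);x=s['eef_pos']
m=(e>0)&(np.hypot(P[...,0]-x[0],P[...,1]-x[1])<.03)&(P[...,2]>.075)&(P[...,2]<.12)
S=P[m];print(len(S),S.min(0),S.max(0))
save('h1.png',np.hstack([cv2.resize(p[170:270,270:370],(400,400),interpolation=2),cv2.resize(q[190:290,250:350],(400,400),interpolation=2)]))
E
```

```text
[0.6101 0.0134 0.1677] [ 0.1   0.21 -2.23]
[0.6103 0.0133 0.1681] [ 0.11 -0.27 -2.31]
[0.6104 0.0131 0.1683] [-0.22 -0.06 -1.26]
111 [0.59517871 0.01395121 0.08232862] [0.62030278 0.03309443 0.1192048 ]
```

View pics/h1.png

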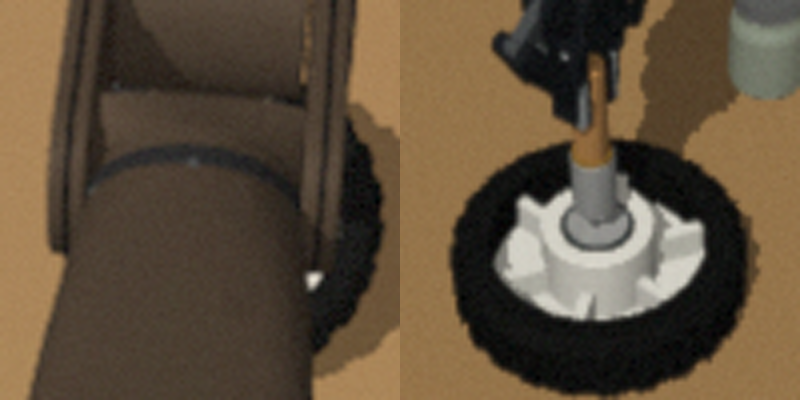

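```bash
python3 - <<'E'
from h import *
q,e=load('side');P=cloud('side',e)
m=(e>0)&(np.hypot(P[...,0]-.61,P[...,1]-.013)<.03)&(P[...,2]>.078)&(P[...,2]<.118)
S=P[m]
from scipy.optimize import least_squares
f=least_squares(lambda c:np.hypot(S[:,0]-c[0],S[:,1]-c[1])-.014,[.61,.013],loss='soft_l1',f_scale=.001)
print('nose',f.x,np.abs(f.fun).mean())
# pixel: silhouette of nose in side per row, in orig px
for r in range(230,246,3):
    c=np.where(m[r])[0]
    if len(c): print(r,c.min(),c.max(),P[r,c].mean(0).round(4))
a=cv2.resize(q[215:265,270:330],(720,600),interpolation=2);save('h2.png',a)
M=camera_model('side');K=M['camera_matrix'];Rm=rot(M['orientation'])
for X in([.6095,.0125,.065],[.6101,.0133,.085],[.6101,.0133,.12],[.6091,.0137,.065],[.6101,.0133,.065]):
    c=K@(Rm.T@(np.array(X)-M['origin']));c=c[:2]/c[2];print(X,c.round(1),((c+.5-[270,215])*12).round())
E
```

```text
nose [0.60982939 0.01422789] 0.0011377271933529838
233 303 303 [0.596  0.0159 0.1164]
236 293 303 [0.6061 0.0247 0.1119]
239 293 303 [0.6063 0.0254 0.102 ]
242 293 303 [0.6069 0.025  0.0905]
[0.6095, 0.0125, 0.065] [298.9 245.1] [353. 368.]
[0.6101, 0.0133, 0.085] [298.3 239.9] [345. 305.]
[0.6101, 0.0133, 0.12] [297.7 230.1] [339. 187.]
[0.6091, 0.0137, 0.065] [298.9 245.5] [353. 372.]
[0.6101, 0.0133, 0.065] [298.6 245.3] [349. 370.]
```

View pics/h2.png

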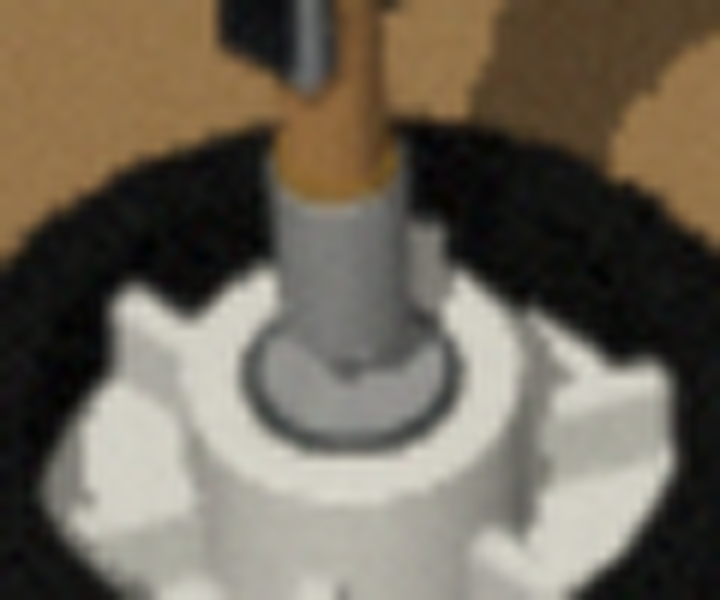

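The nose sits centred over the cap to within about 1 mm (crop: nose x 347, bore x 352). Starting the press.

Call:
step_arm:
  moves: [0,0,0,0,0,-0.16,10,0,0,0,0,0,-0.16,10,0,0,0,0,0,-0.16,10,0,0,0,0,0,-0.04,10,0,0,0,0,0,-0.04,10,0,0,0,0,0,-0.04,10,0,0,0,0,0,0,10]
  grip_force: 110

```text
clock: 7.1
eef_pos: [0.6101, 0.0128, 0.1525]
ee_rot: [-0.513, -3.099, 0.0]
ft_force: [-0.2, 0.5, -3.2]
gripper_width: 0.0198
grip_force: 107.5
```

Call:
step_arm:
  moves: [0,0,0,0,0,-0.04,10,0,0,0,0,0,-0.04,10,0,0,0,0,0,-0.04,10,0,0,0,0,0,-0.04,10,0,0,0,0,0,-0.04,10,0,0,0,0,0,-0.04,10,0,0,0,0,0,0,10]

```text
clock: 7.8
eef_pos: [0.6101, 0.0128, 0.1468]
ee_rot: [0.513, 3.099, -0.0]
ft_force: [-0.5, 0.3, 0.9]
gripper_width: 0.0197
grip_force: 107.5
```

Call:
step_arm:
  moves: [0,0,0,0,0,-0.03,10,0,0,0,0,0,-0.03,10,0,0,0,0,0,-0.03,10,0,0,0,0,0,-0.03,10,0,0,0,0,0,-0.03,10,0,0,0,0,0,-0.03,10,0,0,0,0,0,-0.03,10,0,0,0,0,0,-0.03,10,0,0,0,0,0,0,10]

```text
clock: 8.7
eef_pos: [0.6101, 0.0128, 0.1405]
ee_rot: [0.513, 3.099, 0.0]
ft_force: [-1.3, -0.5, 0.7]
gripper_width: 0.0198
grip_force: 107.5
```

Call:
step_arm:
  moves: [0,0,0,0,0,-0.03,10,0,0,0,0,0,-0.03,10,0,0,0,0,0,-0.03,10,0,0,0,0,0,-0.03,10,0,0,0,0,0,-0.03,10,0,0,0,0,0,0,10]

```text
clock: 9.3
eef_pos: [0.6101, 0.0128, 0.1367]
ee_rot: [0.513, 3.099, 0.0]
ft_force: [-0.6, 1.0, 0.8]
gripper_width: 0.0196
grip_force: 107.5
```

Call:
step_arm:
  moves: [0,0,0,0,0,-0.02,10,0,0,0,0,0,-0.02,10,0,0,0,0,0,-0.02,10,0,0,0,0,0,-0.02,10,0,0,0,0,0,0,10]

```text
clock: 9.8
eef_pos: [0.6101, 0.0128, 0.1348]
ee_rot: [0.513, 3.099, 0.0]
ft_force: [-0.5, -1.0, 1.8]
gripper_width: 0.0202
grip_force: 107.5
```

Call:
step_arm:
  moves: [0,0,0,0,0,-0.02,10,0,0,0,0,0,-0.02,10,0,0,0,0,0,-0.02,10,0,0,0,0,0,-0.02,10,0,0,0,0,0,0,10]

```text
clock: 10.3
eef_pos: [0.6101, 0.0128, 0.1328]
ee_rot: [0.513, 3.099, 0.0]
ft_force: [-0.3, 0.2, 1.4]
gripper_width: 0.0202
grip_force: 107.5
```

Call:
step_arm:
  moves: [0,0,0,0,0,-0.02,10,0,0,0,0,0,-0.02,10,0,0,0,0,0,-0.02,10,0,0,0,0,0,-0.02,10,0,0,0,0,0,0,10]

```text
clock: 10.8
eef_pos: [0.6101, 0.0128, 0.1308]
ee_rot: [0.513, 3.099, 0.0]
ft_force: [-0.9, 0.4, 1.5]
gripper_width: 0.0194
grip_force: 107.5
```

Call:
step_arm:
  moves: [0,0,0,0,0,-0.02,10,0,0,0,0,0,-0.02,10,0,0,0,0,0,-0.02,10,0,0,0,0,0,-0.02,10,0,0,0,0,0,0,10]

```text
clock: 11.3
eef_pos: [0.6103, 0.0127, 0.1298]
ee_rot: [0.512, 3.099, -0.0]
ft_force: [-0.5, 0.2, 5.8]
gripper_width: 0.0198
grip_force: 107.6
```

Call:
step_arm:
  moves: [0,0,0,0,0,-0.02,10,0,0,0,0,0,-0.02,10,0,0,0,0,0,-0.02,10,0,0,0,0,0,0,10]

```text
clock: 11.7
eef_pos: [0.6106, 0.0127, 0.1294]
ee_rot: [0.512, 3.098, -0.0]
ft_force: [-2.4, 1.1, 9.3]
gripper_width: 0.0199
grip_force: 107.6
```

Call:
step_arm:
  moves: [0,0,0,0,0,-0.02,10,0,0,0,0,0,-0.02,10,0,0,0,0,0,0,10]

```text
clock: 12.0
eef_pos: [0.6109, 0.0126, 0.1289]
ee_rot: [0.512, 3.098, -0.001]
ft_force: [-3.5, 0.3, 10.6]
gripper_width: 0.0197
grip_force: 107.7
```

Call:
step_arm:
  moves: [0,0,0,0,0,-0.02,10,0,0,0,0,0,-0.02,10,0,0,0,0,0,0,10]

```text
clock: 12.3
eef_pos: [0.6111, 0.0126, 0.1282]
ee_rot: [0.512, 3.097, -0.001]
ft_force: [-2.2, 0.1, 10.6]
gripper_width: 0.02
grip_force: 107.8
```

Call:
step_arm:
  moves: [0,0,0,0,0,-0.02,10,0,0,0,0,0,-0.02,10,0,0,0,0,0,0,10]

```text
clock: 12.6
eef_pos: [0.611, 0.0126, 0.1265]
ee_rot: [0.512, 3.097, -0.001]
ft_force: [-2.2, -0.8, 7.0]
gripper_width: 0.0203
grip_force: 107.8
```

Past the wedge and sliding now.

Call:
step_arm:
  moves: [0,0,0,0,0,-0.02,10,0,0,0,0,0,-0.02,10,0,0,0,0,0,0,10]

```text
clock: 12.9
eef_pos: [0.6109, 0.0126, 0.125]
ee_rot: [0.512, 3.097, -0.0]
ft_force: [-0.8, 0.2, 5.3]
gripper_width: 0.0198
grip_force: 107.7
```

Call:
step_arm:
  moves: [0,0,0,0,0,-0.02,10,0,0,0,0,0,-0.02,10,0,0,0,0,0,-0.02,10,0,0,0,0,0,0,10]

```text
clock: 13.3
eef_pos: [0.6108, 0.0126, 0.1232]
ee_rot: [0.512, 3.098, -0.0]
ft_force: [-1.2, -0.5, 5.6]
gripper_width: 0.0197
grip_force: 107.7
```

Call:
step_arm:
  moves: [0,0,0,0,0,-0.02,10,0,0,0,0,0,-0.02,10,0,0,0,0,0,-0.02,10,0,0,0,0,0,0,10]

```text
clock: 13.7
eef_pos: [0.6108, 0.0126, 0.1216]
ee_rot: [0.512, 3.097, -0.0]
ft_force: [-0.9, -0.8, 5.3]
gripper_width: 0.0198
grip_force: 107.7
```

Call:
step_arm:
  moves: [0,0,0,0,0,-0.02,10,0,0,0,0,0,-0.02,10,0,0,0,0,0,-0.02,10,0,0,0,0,0,0,10]

```text
clock: 14.1
eef_pos: [0.6108, 0.0126, 0.1199]
ee_rot: [0.512, 3.098, -0.0]
ft_force: [-0.7, 1.0, 4.6]
gripper_width: 0.0198
grip_force: 107.7
```

Call:
step_arm:
  moves: [0,0,0,0,0,-0.02,10,0,0,0,0,0,-0.02,10,0,0,0,0,0,0,10]

```text
clock: 14.4
eef_pos: [0.6105, 0.0127, 0.1179]
ee_rot: [0.512, 3.098, -0.0]
ft_force: [1.1, -0.4, 1.2]
gripper_width: 0.0196
grip_force: 107.5
```

Force dropped: likely the snap. On to the bearing.

Call:
step_arm:
  moves: [0,0,0,0,0,-0.02,10,0,0,0,0,0,-0.02,10,0,0,0,0,0,-0.02,10,0,0,0,0,0,0,10]

```text
clock: 14.8
eef_pos: [0.6103, 0.0127, 0.1163]
ee_rot: [0.513, 3.099, -0.0]
ft_force: [2.0, -0.2, 2.3]
gripper_width: 0.0196
grip_force: 107.4
```

Call:
step_arm:
  moves: [0,0,0,0,0,-0.02,10,0,0,0,0,0,-0.02,10,0,0,0,0,0,-0.02,10,0,0,0,0,0,0,10]

```text
clock: 15.2
eef_pos: [0.6104, 0.0127, 0.1154]
ee_rot: [0.512, 3.099, -0.0]
ft_force: [1.3, -1.0, 4.6]
gripper_width: 0.0196
grip_force: 107.5
```

Call:
step_arm:
  moves: [0,0,0,0,0,-0.02,10,0,0,0,0,0,-0.02,10,0,0,0,0,0,0,10]

```text
clock: 15.5
eef_pos: [0.6106, 0.0127, 0.1154]
ee_rot: [0.512, 3.098, -0.0]
ft_force: [-0.4, -0.6, 8.4]
gripper_width: 0.0196
grip_force: 107.5
```

Stopped dead at 0.1154: the bearing. Pressing on to clearly above 16 N.

Call:
step_arm:
  moves: [0,0,0,0,0,-0.02,10,0,0,0,0,0,-0.02,10,0,0,0,0,0,-0.02,10,0,0,0,0,0,0,10]

```text
clock: 15.9
eef_pos: [0.6109, 0.0126, 0.1153]
ee_rot: [0.512, 3.098, -0.001]
ft_force: [-1.1, -0.9, 13.3]
gripper_width: 0.0199
grip_force: 107.5
```

Call:
step_arm:
  moves: [0,0,0,0,0,-0.02,10,0,0,0,0,0,-0.02,10,0,0,0,0,0,-0.02,10,0,0,0,0,0,0,10]

```text
clock: 16.3
eef_pos: [0.6112, 0.0125, 0.1153]
ee_rot: [0.512, 3.098, -0.001]
ft_force: [-3.4, -0.4, 18.4]
gripper_width: 0.0198
grip_force: 108.0
```

About 21 N on the cap with no further travel, so it is home. Retracting.

Call:
step_arm:
  moves: [0,0,0,0,0,0.08,10,0,0,0,0,0,0.08,10,0,0,0,0,0,0.08,10,0,0,0,0,0,0.16,10,0,0,0,0,0,0.3,10,0,0,0,0,0,0.5,10,0,0,0,0,0,0.6,10,0,0,0,0,0,0.6,10,0,0,0,0,0,0.6,10,0,0,0,0,0,0.3,10,0,0,0,0,0,0,10,0,0,0,0,0,0,10]

```text
clock: 17.5
eef_pos: [0.6098, 0.0128, 0.1932]
ee_rot: [-0.513, -3.099, 0.0]
ft_force: [-0.1, -0.9, -1.7]
gripper_width: 0.0197
grip_force: 107.5
```

```bash
python3 - <<'E'
from h import *
q,e=snap('side');s=observe();print(s['eef_pos'],s['ft_force'])
P=cloud('side',e);x=s['eef_pos']
m=(e>0)&(np.hypot(P[...,0]-x[0],P[...,1]-x[1])<.03)&(P[...,2]>.08)
print('nose end',np.percentile(P[m][:,2],[0,1]))
m=(e>0)&(np.hypot(P[...,0]-x[0],P[...,1]-x[1])<.022)&(P[...,2]<.062)
print('in bore z',m.sum(),np.percentile(P[m][:,2],[0,5,25,50,75]))
save('i1.png',cv2.resize(q[200:275,255:355],(800,600),interpolation=2))
E
```

```text
[0.60949164 0.01287151 0.19252746] [-0.18972597  0.09780449 -2.33984495]
nose end [0.10837023 0.11385566]
in bore z 71 [0.02965974 0.0310335  0.03270638 0.03486165 0.03833036]
```

View pics/i1.png

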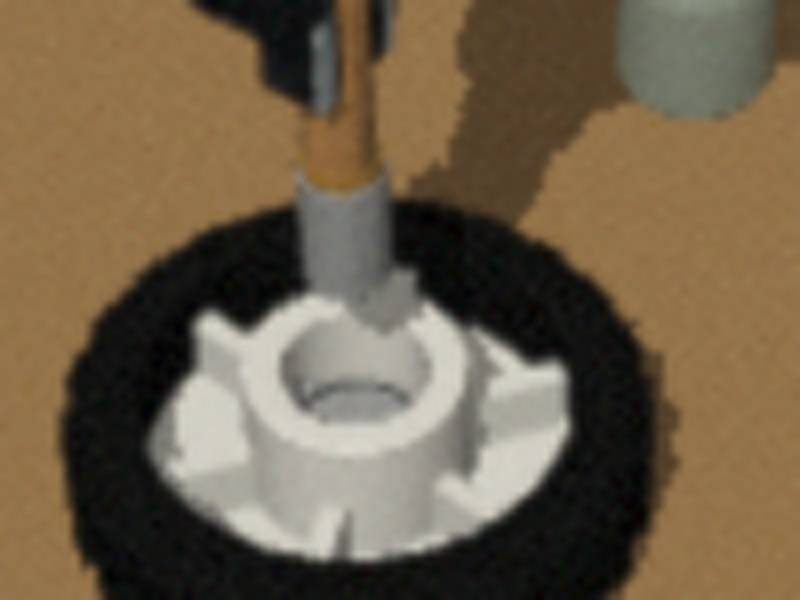

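The cap stays down in the bore (z ≈ 0.032, crop (360,400)) and the driver has not slipped. Carrying it back to where it stood.

Call:
step_arm:
  moves: [0,0,0,-0.35,0.95,0,10,0,0,0,-0.35,0.95,0,10,0,0,0,-0.35,0.95,0,10,0,0,0,-0.35,0.95,0,10,0,0,0,-0.35,0.95,0,10,0,0,0,-0.35,0.95,0,10,0,0,0,-0.35,0.95,0,10,0,0,0,-0.35,0.95,0,10,0,0,0,-0.35,0.95,0,10,0,0,0,-0.35,0.95,0,10,0,0,0,-0.35,0.95,0,10,0,0,0,-0.35,0.95,0,10,0,0,0,-0.35,0.95,0,10,0,0,0,0,0,0,10,0,0,0,0,0,-1,10,0,0,0,0,0,-1,10,0,0,0,0,0,-1,10,0,0,0,0,0,-0.8,10,0,0,0,0,0,-0.2,10,0,0,0,0,0,0,10]

```text
clock: 19.55
eef_pos: [0.4956, 0.3206, 0.0919]
ee_rot: [-0.513, -3.097, 0.003]
ft_force: [-0.5, -0.9, -1.8]
gripper_width: 0.0195
grip_force: 107.8
```

Call:
step_arm:
  moves: [0,0,0,0,0,-0.08,10,0,0,0,0,0,0,10,0,0,0,0,0,0,10,0,0,0,0,0,0,10]

```text
clock: 19.95
eef_pos: [0.4967, 0.3218, 0.0922]
ee_rot: [0.512, 3.098, 0.001]
ft_force: [0.1, 0.4, -2.5]
gripper_width: 0.0199
grip_force: 107.8
```

Call:
step_arm:
  moves: [0,0,0,0,0,-0.08,10,0,0,0,0,0,-0.08,10,0,0,0,0,0,-0.08,10,0,0,0,0,0,-0.04,10,0,0,0,0,0,0,10,0,0,0,0,0,0,10]

```text
clock: 20.55
eef_pos: [0.4963, 0.3216, 0.0843]
ee_rot: [-0.513, -3.099, 0.0]
ft_force: [-1.1, 1.0, -2.2]
gripper_width: 0.0198
grip_force: 107.8
```

Call:
step_arm:
  moves: [0,0,0,0,0,-0.02,10,0,0,0,0,0,-0.02,10,0,0,0,0,0,0,10,0,0,0,0,0,0,10]

```text
clock: 20.95
eef_pos: [0.4963, 0.3215, 0.0833]
ee_rot: [0.513, 3.099, -0.0]
ft_force: [0.2, -1.1, -2.0]
gripper_width: 0.0199
grip_force: 107.8
```

Call:
step_arm:
  moves: [0,0,0,0,0,-0.02,10,0,0,0,0,0,-0.02,10,0,0,0,0,0,0,10,0,0,0,0,0,0,10]

```text
clock: 21.35
eef_pos: [0.4965, 0.3216, 0.0829]
ee_rot: [0.512, 3.099, -0.0]
ft_force: [-1.6, -1.3, 2.3]
gripper_width: 0.0201
grip_force: 107.9
```

Standing on the bench (about 4.5 N). Releasing gently.

Call:
step_arm:
  moves: [0,0,0,0,0,0,10,0,0,0,0,0,0,10,0,0,0,0,0,0,21,0,0,0,0,0,0,23,0,0,0,0,0,0,25,0,0,0,0,0,0,28,0,0,0,0,0,0,34,0,0,0,0,0,0,45,0,0,0,0,0,0,60,0,0,0,0,0,0,60,0,0,0,0,0,0,60]
  grip_force: 20

```text
clock: 22.45
eef_pos: [0.4963, 0.3216, 0.0823]
ee_rot: [0.513, 3.099, 0.0]
ft_force: [-0.2, 0.2, 0.5]
gripper_width: 0.0603
grip_force: 0.0
```

Call:
step_arm:
  moves: [0,0,0,0,0,0.3,60,0,0,0,0,0,0.6,60,0,0,0,0,0,0.8,60,0,0,0,0,0,1,60,0,0,0,0,0,1,60,0,0,0,0,0,1,60,0,0,0,0,0,1,60,0,0,0,-1,1,0,60,0,0,0,-1,1,0,60,0,0,0,-1,1,0,60,0,0,0,-1,1,0,60,0,0,0,-1,1,0,60,0,0,0,-1,1,0,60,0,0,0,0,0,0,60,0,0,0,0,0,0,60]

```text
clock: 23.95
eef_pos: [0.3461, 0.472, 0.2262]
ee_rot: [0.509, 3.098, 0.002]
ft_force: [-0.6, 0.1, -0.2]
gripper_width: 0.0601
grip_force: 0.0
```

```bash
python3 - <<'E'
from h import *
p,d=snap('top');q,e=snap('side');s=observe();print(s['eef_pos'],s['clock'])
P=cloud('side',e)
m=(e>0)&(np.hypot(P[...,0]-.609,P[...,1]-.0135)<.012);print('cap z',np.median(P[m][:,2]))
P=cloud('top',d);m=(d>0)&(np.hypot(P[...,0]-.4965,P[...,1]-.3205)<.03)&(P[...,2]>.112)&(P[...,2]<.13);print(P[m].mean(0),m.sum())
save('end.png',np.hstack([cv2.resize(p,(400,300)),cv2.resize(q,(400,300))]))
E
```

```text
[0.34702365 0.47114342 0.22562797] 24.05
cap z 0.03365449313818997
[0.49573759 0.32060697 0.11946049] 84
```

View pics/end.png

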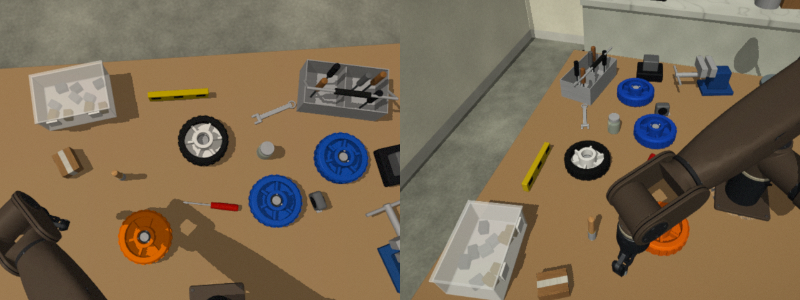

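The driver stands upright (top at z = 0.119), the cap is still down at z ≈ 0.033, and the bystanders have not moved. Handing in.

```bash
python3 -c "
from cell import *
print(hand_in())"
```

```text
the job is handed in; nothing more can be done
None
```

The dust cap is home in the black wheel's hub, about 32 mm down, pressed with about 21 N at most by the readings, and it stayed down. The driver stands upright on the bench where it started, nothing else was moved, and the job was handed in at about 24 s; no verdict came back.

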